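Load a bend-test mandrel in the V-bed comparator, up to the stop

TASK

Take the 20 mm bend-test mandrel (blue band) from the rack, lay it nose first in the V-groove of the comparator and slide it along under the gauge's plunger until its tapered nose meets the stop rod. Bring it up to the rod gently, without ramming it, and leave it lying there, nose touching the rod, for the diameter check. Do not bump the gauge, and leave the other mandrels, the jar and the cups where they are.

Things in the scene. Friction and masses are not known exactly. Their poses are not given: they have to be found in the camera images.
- mandrel_20: the mandrel to load: plain steel bar, diameter 20 mm, length 100 mm, about 0.24 kg, blue band at its tail. Origin at the middle of its axis; x runs along the bar towards the nose, whose last 7 mm taper to 13 mm diameter (27 degrees). At the start it lies in one of the rack's three places, its axis level, 42 mm above the table
- nose (a point): centre of the small flat face at the mandrel's tapered nose (50 mm from its origin along +x)
- tail (a point): centre of the flat end face at the mandrel's banded tail (50 mm from its origin along -x)
- comparator: bench comparator, does not move. Origin on the table directly below the gauge's plunger; x runs level along the V-groove towards the stop, z up. Base plate 286 x 96 x 16 mm (x -140 to +146 mm), with the V-bed on it (see groove), the stop bracket, and at x = +128 mm the column, 208 mm tall, whose arm carries the gauge
- groove (a point): the point on the axis of a 20 mm mandrel lying in the groove, 100 mm before the plunger (comparator x -100, y 0, z 53 mm). V-bed: 28 mm wide, flat top 46 mm above the table, x -130 to +68 mm; 90 degree groove 7.2 mm deep, 14.4 mm wide, along its middle. The mandrel's axis then lies 53 mm, its top 63 mm above the table; it slides with a drag of about 1.5 to 3 N
- gauge: digital indicator on the comparator's arm, its frame the same as the comparator's. Round body (56 mm diameter, x -14 to +11 mm, y +-28 mm) from 104 to 160 mm above the table; its 8 mm stem at x = 0 reaches down to 80 mm, the plunger below it to 61 mm. The arm runs from it towards +x, 123 to 141 mm above the table
- plunger (a joint): lift of the gauge's sprung plunger in m: 0 at rest, its 8 mm ball tip 61 mm above the table (2 mm lower than the top of the 20 mm mandrel in the groove). The tapered nose slid under it lifts it; it reads about 0.002 with the mandrel under it. It presses with just under 1 N, so passing it adds about 1 to 2 N to the drag
- end_stop: fixed stop bracket, frame as the comparator's: plate 34 mm wide, 70 mm high, front face at x = +68 mm. A brass stop rod, diameter 8 mm, clamped in it by a thumbscrew and rigid, points at the nose on the line of the mandrel's axis (53 mm high). How far out it is set differs: its tip is anywhere from x = +24 to +60 mm, so where the nose meets it must be found by touch
- mandrel_16: another mandrel, 16 mm in diameter, 100 mm long, yellow band; origin at the middle of its axis; stays in the rack
- mandrel_25: another mandrel, 25 mm in diameter, 100 mm long, red band; origin at the middle of its axis; stays in the rack
- rack: white plastic mandrel rack, does not move: board 108 x 170 x 8 mm, origin at the centre of its underside; two rails 10 mm thick at x = -34 and +34 mm, 38 mm high, with V-notches at y = -50, 0 and +50 mm; the mandrels lie across the rails along the rack's x, noses towards +x, free underneath between the rails
- jar: capped sample jar, 56 mm in diameter, 75 mm tall, orange cap; origin at the centre of its underside
- cups: stack of empty mixing cups, 69 mm in diameter at the rim, 109 mm tall; origin at the centre of its underside
Not all that is in view belongs to the job. There is more than one size of the jar; the one meant has the size given above.

How it is judged:
On the way:
1. the mandrel lies in the groove with its nose pressed against the stop rod (contact force between mandrel_20 and end_stop above 1 N and angle between the x axis of mandrel_20 and the x axis of comparator, either way round below 0.06 rad and z of tail in the frame of comparator below 0.056 m), for 0.1 s.
At the end, for the whole second after the job is handed in: 20 mm mandrel released and at rest in the groove (along it within 0.04 rad, centred within 2 mm, axis below 55 mm), plunger lifted over 1 mm, nose within 1.5 mm of the stop rod's tip; other mandrels within 15 mm of their start in the rack, jar and cups upright within 30 mm of theirs (distance between nose and stop_rod_c0 below 0.0067 m and angle between the x axis of mandrel_20 and the x axis of comparator, either way round below 0.04 rad and y of mandrel_20 in the frame of comparator between -0.002 and 0.002 m and z of mandrel_20 in the frame of comparator below 0.055 m and value of joint plunger above 0.001 m and linear speed of mandrel_20 below 0.01 m/s and distance of each of mandrel_16, mandrel_25 from where it was at the start of the episode below 0.015 m and distance of each of jar, cups from where it was at the start of the episode below 0.03 m and angle between each of jar, cups's own z axis and vertical below 0.3 rad); the robot touches nothing.
It fails at once if the mandrel is rammed against the stop (more than 25 N) (contact force between mandrel_20 and end_stop above 25 N).
It fails at once if the arm or fingers bump the gauge (more than 3 N) (contact force between any of the arm, the fingers and gauge above 3 N).
It fails at once if another mandrel is taken out of its place in the rack (distance of any of mandrel_16, mandrel_25 from where it was at the start of the episode above 0.03 m).
It fails at once if the jar or the cups are knocked over (angle between any of jar, cups's own z axis and vertical above 0.8 rad).
It also fails if it takes over 48 s, if anything falls off the work surface, if the arm or the gripper's body presses on something with over 40 N, if the wrist force passes 120 N, or if a joint passes its speed limit or range.

ROBOT

A 6-joint arm with a two-finger parallel gripper is mounted at the origin on the work surface. World frame = base frame: x ahead of the robot, y to its left, z up, the work surface at z = 0. Lengths are in m, angles in rad, forces in N, time in s.
With the tool pointing down it reaches from about 0.325 to 0.775 m from the base axis. Payload 5.5 kg.
Tool frame: the origin (TCP) lies at the very end of the fingers, on their centre line; the grasp point (between the pads) lies 19 mm behind it (robot.grip_point_offset is the distance from the TCP to the grasp point, in m); y points along the fingers, x is the direction in which the jaws open and shut, and the axes are right-handed (so a half turn about y gives the same grasp; the last joint's range is limited). The gripper opens to 85 mm and grips with 20 to 120 N. Pads are 22 mm wide; open, the fingers measure 114 mm over their backs; the gripper's body (76 mm by 85 mm) begins 54 mm behind the grasp point. The pads swing forward as they close: fully open they stand 13 mm farther back than shut.
Start: joints at [-1.371, 0.091, 1.231, -0, 1.82, -0.057], TCP at [0.152, -0.58, 0.231] pointing down, gripper open.
Joint ranges: [-2.87, 2.87], [-0.86, 2.18], [0.17, 2.46], [-1.51, 4.65], [0.06, 2.69], [-2.65, 2.65]. Speed limits (rad/s): [2.57, 2.57, 3.01, 3.14, 3.14, 3.14].

INTERFACE

Orientations are given as a unit quaternion [x, y, z, w].
In Python, from cell import robot, imaging gives the robot as it stands.
- The arm moves only by the tool step_arm, never from a script. Its argument "increments" is a list that holds one entry, the list of rows, each a list of 7 numbers: the finger opening in mm, from 0 to 85.4, then the shift along the tool's x, y, z in mm, then the turn, a rotation vector about the tool's x, y, z in rad. A call has 1 to 5 rows; each row shifts and turns the commanded pose from where the row before left it, along the tool's axes as they then stand; what a row does not reach is not made up. A row lasts 1/12 s, in which the tool goes at most 41.7 mm and 7.16 degrees, less where a joint would pass 70% of its speed; a pose out of reach is approached as far as the arm can. A call is refused whole if a number of a shift passes 41.7 or a number of a turn 0.125, either way. A call with a gripper value outside its range is refused whole. The fingers move at their own pace and stop on an object; the grip force is fixed at half the most. Time passes only in rows, so rows that do not move let the fingers close. It gives the time, the measured TCP pose, the force and the opening at its end, in the units of the state.
- robot.get_state(): the state, without advancing time (a new reading comes with each control period).
- imaging.snapshot(name): name is "side" or "top"; returns the picture (384x512x3 uint8, red, green, blue); there is no depth.
- imaging.camera_params(name): a dict with "K" (3x3 intrinsics, pixels), "R" (3x3) and "t" (3): a world point X has camera coordinates R X + t. Camera axes: x right, y down, z forward; pixel columns grow to the right and rows downward; lengths in m; the calibration is good to about 2 mm. A picture is of the moment at which its call begins. camera_params takes no time and is no camera call.
- robot.hand_in(): hands the job in, once; it reports no verdict.
Trained networks look in the newest picture that a camera, given by its name, has taken for a name from the list of things; names that differ only in an ending like _2 or _b are one class to them, and where a whole thing is asked for, a point or a joint stands for the part that bears it (a point fixed in the world has none). Each returns a list of dicts, best first, with "conf" (0 to 1); they miss things now and then, are a little off and sometimes report something else, mostly with a low value. They report only what shows in the picture. A call takes as long as a camera call. They do not tell look-alikes from the thing itself.
- imaging.recognise(thing, camera): "position" ([x, y, z] in m, in world coordinates, good to about 4 mm: the middle of the surface that is visible of it).
- imaging.trace(thing, camera): "region" (384x512 bool, what is visible of it).
The state is a dict: "t": time; "joint_pos": joint angles; "qd": joint speeds; "joint_torque": joint torques, N m; "tcp_pos": TCP position; "tool_rot": TCP orientation; "ft_force": force on the tool from outside, world axes, zero at the start; "ft_torque": the same for the moment, N m; "gripper_width": opening from 0.0 (shut) to 1.0 (fully open).
Only numpy, scipy, OpenCV 4.12 (cv2) and the standard library are available. Lean on these libraries where they do the work, as an engineer would, in place of code of your own. Each camera call takes 0.05 s, during which the arm holds its last target.

## Working session

There is one attempt and no reset: what is moved stays moved. The work goes in short steps, Python scripts to look and compute and a tool call to move; the robot and the scene stay as the last step left them, time stands still between calls to the robot, and variables do not carry over. Pictures are saved under pics/ and viewed, and the job is handed in when it is done.

Besides the shell and the picture viewer there is one more tool, called after ">>>" as name([rows], argument=value, ...), one row to a line, values as JSON. step_arm: Moves the arm, as the interface text tells. Its arguments: {"type":"object","properties":{"increments":{"type":"array","items":{"type":"array","items":{"type":"array","items":{"type":"number"}}}}},"required":["increments"]}

```bash
mkdir -p pics; ls; python3 - <<'E'
from cell import robot, imaging
import cv2
for n in ("side","top"):
    im=imaging.snapshot(n); cv2.imwrite(f"pics/{n}0.png",im[:,:,::-1])
    p=imaging.camera_params(n); print(n,p)
    for th in ("mandrel_20","mandrel_16","mandrel_25","comparator","gauge","end_stop","rack","jar","cups"):
        print(th,[(round(d["conf"],2),[round(float(v),3) for v in d["position"]]) for d in imaging.recognise(th,n)[:3]])
print(robot.get_state())
E
```

```text
pics
side {'K': array([[458.45462071,   0.        , 251.67979446],
       [  0.        , 458.45462071, 196.82759333],
       [  0.        ,   0.        ,   1.        ]]), 'R': array([[ 0.9628018 , -0.26956623, -0.01862089],
       [-0.20063938, -0.66705616, -0.71748165],
       [ 0.18098765,  0.69452871, -0.69632848]]), 't': array([-0.59268462,  0.13301926,  1.18568469])}
mandrel_20 [(0.81, [0.565, -0.276, 0.053]), (0.79, [0.462, -0.259, 0.056]), (0.59, [0.515, -0.258, 0.046])]
mandrel_16 [(0.81, [0.565, -0.276, 0.053]), (0.79, [0.462, -0.259, 0.056]), (0.59, [0.515, -0.258, 0.046])]
mandrel_25 [(0.81, [0.565, -0.276, 0.053]), (0.79, [0.462, -0.259, 0.056]), (0.59, [0.515, -0.258, 0.046])]
comparator [(0.95, [0.583, 0.099, 0.036])]
gauge [(0.59, [0.579, 0.106, 0.144])]
end_stop [(0.6, [0.564, 0.17, 0.062]), (0.34, [0.465, -0.258, 0.052])]
rack [(0.86, [0.515, -0.279, 0.008])]
jar [(0.94, [0.83, -0.077, 0.074]), (0.64, [0.75, -0.168, 0.054]), (0.57, [0.839, -0.172, 0.036])]
cups [(0.89, [0.383, 0.235, 0.081]), (0.33, [0.577, 0.105, 0.14])]
top {'K': array([[493.30103927,   0.        ,
[... 951 characters left out ...]
4, 0.071])]
{'t': 1.0, 'joint_pos': array([-1.37068226e+00,  9.10957023e-02,  1.23068903e+00,  2.61066263e-05,
        1.81982334e+00, -5.67071638e-02]), 'qd': array([-1.38025977e-04,  1.74773549e-03, -4.32565950e-04, -1.03605220e-03,
        6.06023825e-05, -1.61153955e-04]), 'joint_torque': array([-5.26333642e-04, -4.58480322e+01, -4.18104744e+01, -3.58729330e-04,
        8.53751353e-04,  2.06004745e-05]), 'tcp_pos': array([ 0.1524087 , -0.58032975,  0.23128399]), 'tool_rot': array([-0.5599034 ,  0.4318508 , -0.43185427,  0.55992406]), 'ft_force': array([ 0.06471161,  0.88515934, -0.89750771]), 'ft_torque': array([ 0.01893923, -0.00013842,  0.04951474]), 'gripper_width': 1.002909617413979}
```

```bash
python3 - <<'E'
import cv2
for n in ("side","top"):
    im=cv2.imread(f"pics/{n}0.png"); cv2.imwrite(f"pics/{n}0b.png",cv2.resize(im,(800,600),interpolation=cv2.INTER_CUBIC))
E
```

```text
(no output)
```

View pics/side0b.png

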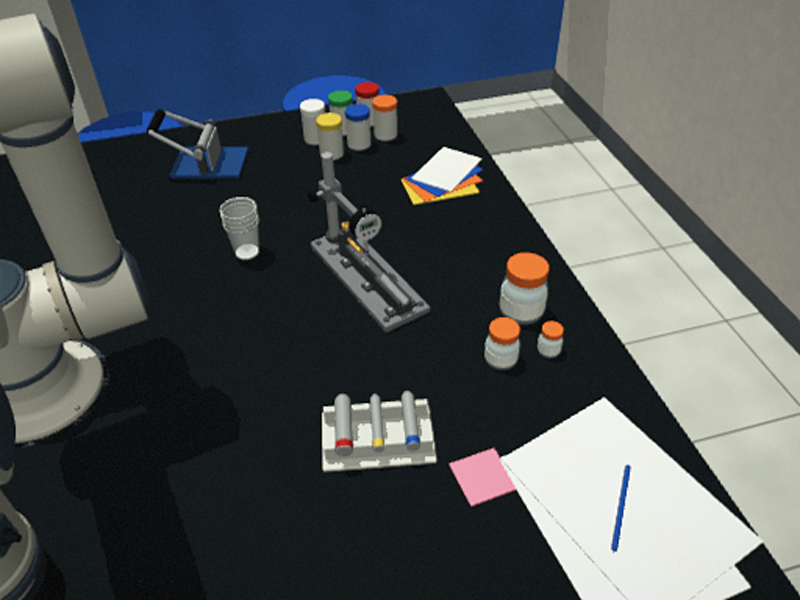

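View pics/top0b.png

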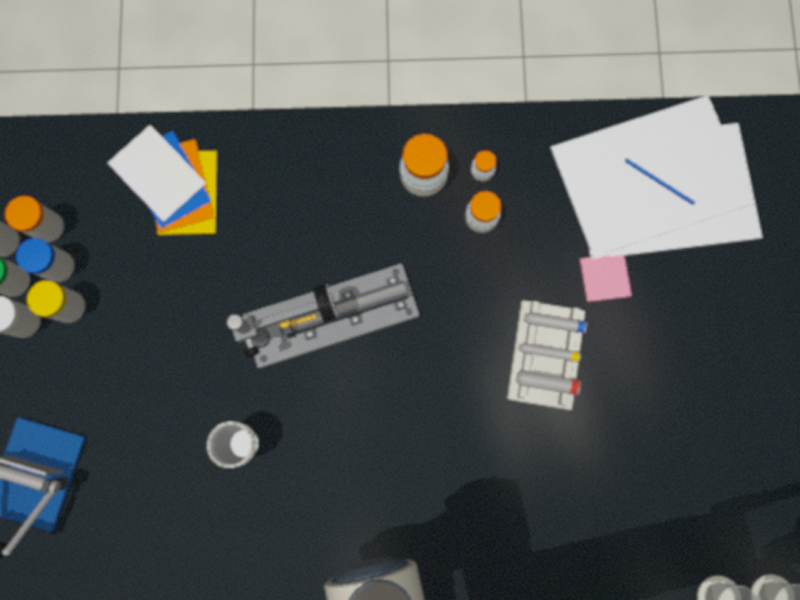

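```bash
python3 - <<'E'
import cv2
s=cv2.imread("pics/side0.png"); t=cv2.imread("pics/top0.png")
def crop(im,x0,y0,w,h,k,f):
    cv2.imwrite(f,cv2.resize(im[y0:y0+h,x0:x0+w],None,fx=k,fy=k,interpolation=cv2.INTER_CUBIC))
crop(t,140,160,135,85,5.9,"pics/tc.png")
crop(t,320,185,60,80,7,"pics/tr.png")
crop(s,195,95,85,120,5,"pics/sc.png")
crop(s,200,245,85,60,9,"pics/sr.png")
E
```

```text
(no output)
```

View pics/tc.png

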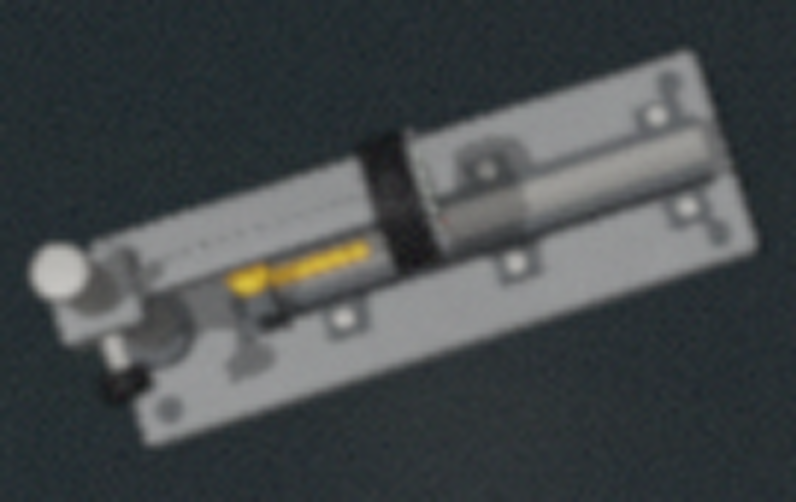

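View pics/tr.png

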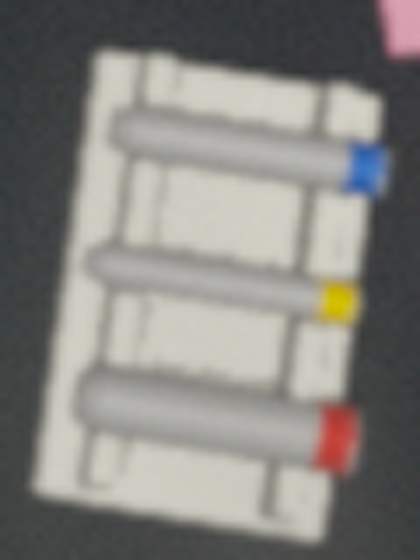

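View pics/sc.png

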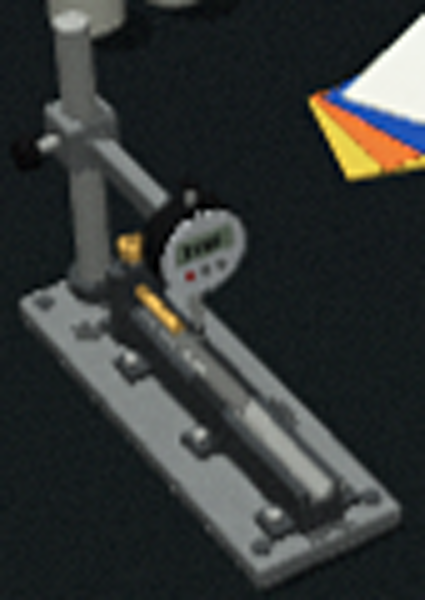

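View pics/sr.png

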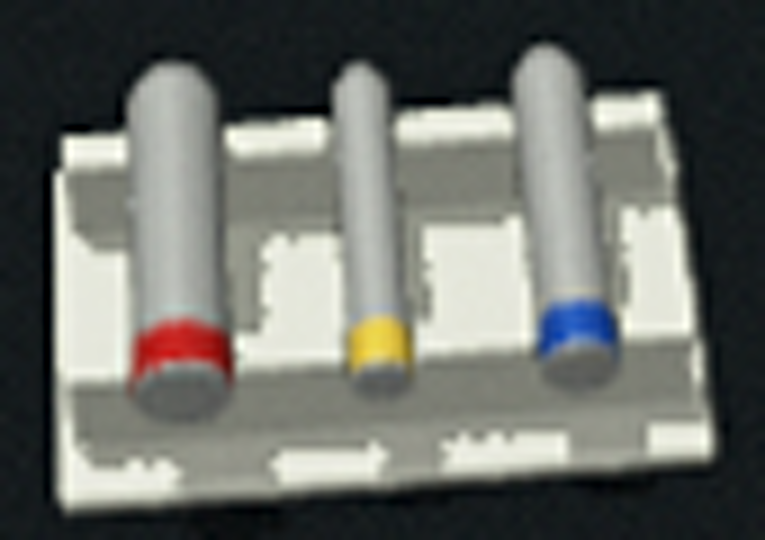

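```bash
cat > h.py <<'E'
import numpy as np
from scipy.optimize import least_squares
from scipy.spatial.transform import Rotation as Ro
from cell import robot, imaging
C={n:imaging.camera_params(n) for n in("side","top")}
def proj(n,X):
    c=C[n]; p=(c["R"]@np.atleast_2d(X).T).T+c["t"]; q=(c["K"]@p.T).T; return q[:,:2]/q[:,2:]
def W(p,X):
    X=np.atleast_2d(X).astype(float); c,s=np.cos(p[2]),np.sin(p[2])
    return np.c_[p[0]+c*X[:,0]-s*X[:,1],p[1]+s*X[:,0]+c*X[:,1],X[:,2]]
def fit(obs,p0):
    f=lambda p:np.concatenate([(proj(n,W(p,X))-np.array(u)).ravel() for n,X,u in obs])
    r=least_squares(f,p0,loss="soft_l1"); return r.x,f(r.x).reshape(-1,2)
E
python3 - <<'E'
from h import *
def cr(x0,y0,k): return lambda u,v:((u+.5)/k-.5+x0,(v+.5)/k-.5+y0)
tc=cr(140,160,5.9);tr=cr(320,185,7);sc=cr(195,95,5);sr=cr(200,245,9)
o=[("top",[-.14,-.048,.016],tc(688,52)),("top",[-.14,.048,.016],tc(757,247)),("top",[.146,.048,.016],tc(150,445)),
("side",[-.14,.048,.016],sc(400,512)),("side",[-.14,-.048,.016],sc(265,574)),("side",[.146,-.048,.016],sc(22,297))]
# assign y signs by trying both
best=None
for s in(1,-1):
  oo=[]
  for n,X,u in o:
    X=list(X)
    oo.append((n,X,u))
  # top list: far edge(x large) vs near
for s in (1,-1):
  oo=[]
  for i,(n,X,u) in enumerate(o):
    # comparator x ~ world +y => y ~ world -x ; far (+x world) corner has y=-0.048
    far=[1,0,0,1,0,0][i]
    oo.append((n,[X[0],-.048*s if far else .048*s,X[2]],u))
  p,r=fit(oo,[.57,.1,1.8]); print("comp",p,np.degrees(p[2]),r.round(1).tolist())
  if s==1: pc=p
o=[("top",[.054,-.085,.008],tr(97,48)),("top",[.054,.085,.008],tr(33,492)),("top",[-.054,-.085,.008],tr(383,97)),("top",[-.054,.085,.008],tr(325,543)),
("side",[-.054,.085,0],sr(65,510)),("side",[-.054,-.085,0],sr(712,460))]
p,r=fit(o,[.515,-.26,1.5]);print("rack",p,np.degrees(p[2]),r.round(1).tolist())
print("m20 from rack",W(p,[0,-.05,.042]))
m=[("top",[-.05,0,.042],tr(385,170)),("top",[.05,0,.042],tr(113,130)),("side",[-.05,0,.042],sr(579,365)),("side",[.05,0,.0485],sr(543,46))]
q,r=fit(m,[.565,-.27,1.5]);print("m20",q,np.degrees(q[2]),r.round(1).tolist())
import cv2
for n in("side","top"):
  im=cv2.imread(f"pics/{n}0.png");k=3
  im=cv2.resize(im,None,fx=k,fy=k,interpolation=cv2.INTER_CUBIC)
  def L(P,c):
    a=proj(n,P);a=((a+.5)*k-.5).astype(int);cv2.polylines(im,[a.reshape(-1,1,2)],False,c,1)
  L(W(pc,[[-.14,-.048,.016],[-.14,.048,.016],[.146,.048,.016],[.146,-.048,.016],[-.14,-.048,.016]]),(0,255,0))
  L(W(pc,[[-.13,0,.0388],[.068,0,.0388]]),(0,0,255))
  for y in(-.014,.014):L(W(pc,[[-.13,y,.046],[.068,y,.046]]),(255,0,255))
  for y in(-.01,.01):L(W(q,[[-.05,y,.042],[.05,y,.042]]),(0,255,0))
  L(W(p,[[-.054,-.085,.008],[-.054,.085,.008],[.054,.085,.008],[.054,-.085,.008],[-.054,-.085,.008]]),(0,0,255))
  a=im[480:760,390:1170] if n=="top" else im[270:930,540:880]
  cv2.imwrite(f"pics/ov_{n}.png",a[:600] if 0 else cv2.resize(a,None,fx=min(1,600/a.shape[0]),fy=min(1,600/a.shape[0])))
st=robot.get_state();print(st["t"],Ro.from_quat(st["tool_rot"]).as_matrix().round(3))
E
```

```text
comp [0.59340198 0.10298409 1.85857176] 106.48831778506111 [[1.0, -0.8], [0.5, -0.0], [-0.4, -0.3], [0.5, -1.2], [-1.6, -0.2], [-1.3, 0.1]]
comp [0.51317467 0.07523352 1.92634238] 110.37128798827516 [[23.6, 59.3], [-1.8, -7.4], [-0.2, -0.8], [-51.4, 24.8], [4.8, -3.1], [-0.8, 0.1]]
rack [ 0.51718522 -0.25561326  1.37970762] 79.051423557484 [[-0.0, -0.0], [-0.1, -0.0], [-0.5, -0.4], [-0.5, -0.4], [-1.0, 0.9], [0.2, 0.5]]
m20 from rack [[ 0.56627512 -0.26510965  0.042     ]]
m20 [ 0.56617068 -0.26654839  1.38530058] 79.37187671565935 [[-0.5, -0.0], [-0.2, -0.4], [0.1, 0.8], [-0.3, 0.2]]
1.0 [[ 0.254  0.     0.967]
 [-0.967  0.     0.254]
 [-0.    -1.     0.   ]]
```

View pics/ov_top.png

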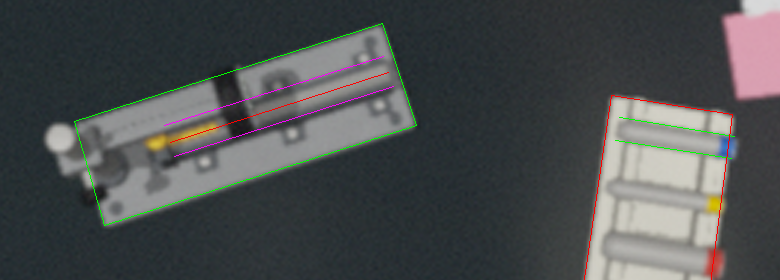

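View pics/ov_side.png

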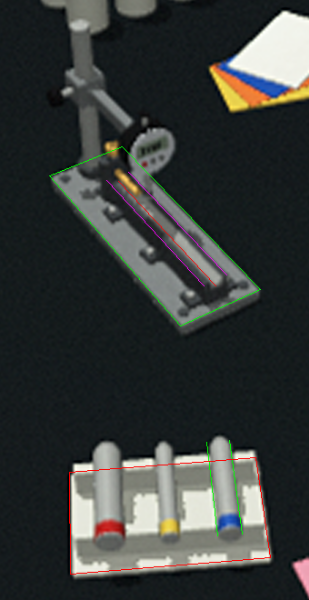

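```bash
python3 - <<'E'
from h import *
def cr(x0,y0,k): return lambda u,v:((u+.5)/k-.5+x0,(v+.5)/k-.5+y0)
tc=cr(140,160,5.9);sc=cr(195,95,5)
T=[("top",[-.14,-.048,.016],tc(690,50)),("top",[-.14,.048,.016],tc(757,247)),("top",[.146,.048,.016],tc(150,445)),("top",[.128,0,.208],tc(58,270)),("top",[-.13,0,.042],tc(708,147))]
S=[("side",[-.14,-.048,.016],sc(400,512)),("side",[-.14,.048,.016],sc(265,574)),("side",[.146,.048,.016],sc(22,297)),("side",[.128,0,.208],sc(72,20)),("side",[-.13,0,.042],sc(322,490))]
for o in (T,S,T+S):
  p,r=fit(o,[.59,.1,1.85]);print(p.round(4),np.degrees(p[2]).round(2),r.round(1).tolist())
# rod tip: crop px -> comp x on z=.053 plane, y=0
for n,u in(("top",tc(368,246)),("side",sc(182,328))):
  f=lambda x:(proj(n,W(p,[x[0],x[1],.055]))-np.array(u)).ravel()
  print(n,least_squares(f,[.04,0]).x.round(4))
E
```

```text
[0.5925 0.1035 1.8595] 106.54 [[0.5, -0.1], [0.3, 0.3], [-0.6, 0.1], [0.3, 0.1], [-0.6, -0.4]]
[0.5947 0.1022 1.8566] 106.38 [[1.0, -1.1], [-1.2, -0.1], [-0.7, 0.1], [0.5, -0.1], [0.2, 1.0]]
[0.5933 0.1031 1.859 ] 106.51 [[0.6, -0.4], [0.5, 0.0], [-0.5, -0.2], [0.4, -0.3], [-0.5, -0.7], [0.5, -1.3], [-1.7, -0.2], [-1.3, 0.1], [-0.1, -0.1], [-0.3, 0.9]]
top [0.0243 0.0004]
side [ 0.0211 -0.0013]
```

```bash
cat >> h.py <<'E'
COMP=[.5933,.1031,1.859]
def plan(tgt,zyaw_deg,n=None,g=40):
    """rows to bring tool (pointing down) to tgt with tool z at yaw"""
    st=robot.get_state();p=st["tcp_pos"].copy();M=Ro.from_quat(st["tool_rot"])
    y=np.radians(zyaw_deg);z=np.array([np.cos(y),np.sin(y),0]);yy=np.array([0,0,-1.]);x=np.cross(yy,z)
    G=Ro.from_matrix(np.c_[x,yy,z]);rv=(M.inv()*G).as_rotvec();d=np.array(tgt)-p
    if n is None:n=int(max(np.ceil(np.linalg.norm(d)*1000/40),np.ceil(np.linalg.norm(rv)/.12),1))
    print("n",n,"t",st["t"],"d",d.round(4),"rv",rv.round(3))
    for i in range(n):
        s=M.inv().apply(d/n)*1000
        print([g]+s.round(1).tolist()+(rv/n).round(4).tolist());M=M*Ro.from_rotvec(rv/n)
def show():
    s=robot.get_state();print(s["t"],s["tcp_pos"].round(4),s["ft_force"].round(2),s["gripper_width"])
E
python3 -c "
from h import *
plan([.5645,-.274,.12],79.2,14)"
```

```text
n 14 t 1.0 d [ 0.4121  0.3063 -0.1113] rv [-0.    -1.125  0.   ]
[40, -13.7, 7.9, 34.0, -0.0, -0.0804, 0.0]
[40, -10.9, 7.9, 35.0, -0.0, -0.0804, 0.0]
[40, -8.1, 7.9, 35.8, -0.0, -0.0804, 0.0]
[40, -5.2, 7.9, 36.3, -0.0, -0.0804, 0.0]
[40, -2.2, 7.9, 36.6, -0.0, -0.0804, 0.0]
[40, 0.7, 7.9, 36.7, -0.0, -0.0804, 0.0]
[40, 3.7, 7.9, 36.5, -0.0, -0.0804, 0.0]
[40, 6.6, 7.9, 36.1, -0.0, -0.0804, 0.0]
[40, 9.5, 7.9, 35.4, -0.0, -0.0804, 0.0]
[40, 12.3, 7.9, 34.6, -0.0, -0.0804, 0.0]
[40, 15.0, 7.9, 33.5, -0.0, -0.0804, 0.0]
[40, 17.6, 7.9, 32.2, -0.0, -0.0804, 0.0]
[40, 20.2, 7.9, 30.6, -0.0, -0.0804, 0.0]
[40, 22.6, 7.9, 28.9, -0.0, -0.0804, 0.0]
```

>>> step_arm([
  [[40, -13.7, 7.9, 34, 0, -0.08, 0], [40, -10.9, 7.9, 35, 0, -0.08, 0], [40, -8.1, 7.9, 35.8, 0, -0.08, 0], [40, -5.2, 7.9, 36.3, 0, -0.08, 0], [40, -2.2, 7.9, 36.6, 0, -0.08, 0]],
])

```text
t: 1.42
tcp_pos: [0.3006, -0.4699, 0.1916]
tool_rot: [0.635, -0.311, 0.311, -0.635]
ft_force: [0.2, -0.3, -0.1]
gripper_width: 0.469
```

>>> step_arm([
  [[40, 0.7, 7.9, 36.7, 0, -0.08, 0], [40, 3.7, 7.9, 36.5, 0, -0.08, 0], [40, 6.6, 7.9, 36.1, 0, -0.08, 0], [40, 9.5, 7.9, 35.4, 0, -0.08, 0], [40, 12.3, 7.9, 34.6, 0, -0.08, 0]],
])

```text
t: 1.83
tcp_pos: [0.4485, -0.3608, 0.1521]
tool_rot: [0.684, -0.178, 0.179, -0.684]
ft_force: [-0.3, 0.1, -0.7]
gripper_width: 0.467
```

>>> step_arm([
  [[40, 15, 7.9, 33.5, 0, -0.08, 0], [40, 17.6, 7.9, 32.2, 0, -0.08, 0], [40, 20.2, 7.9, 30.6, 0, -0.08, 0], [40, 22.6, 7.9, 28.9, 0, -0.08, 0], [40, 0, 0, 0, 0, 0, 0]],
])

```text
t: 2.25
tcp_pos: [0.5689, -0.2698, 0.1178]
tool_rot: [-0.703, 0.066, -0.065, 0.706]
ft_force: [0.1, -0.7, -0.8]
gripper_width: 0.47
```

```bash
python3 - <<'E'
from h import *
import cv2
show();plan([.5645,-.274,.034],79.2,4)
for n in("top","side"):
  im=imaging.snapshot(n);cv2.imwrite(f"pics/a_{n}.png",cv2.resize(im[150:340,180:420,::-1],None,fx=3,fy=3,interpolation=cv2.INTER_CUBIC))
E
```

```text
2.25 [ 0.5689 -0.2698  0.1178] [ 0.15 -0.66 -0.83] 0.4695475143417689
n 4 t 2.25 d [-0.0044 -0.0042 -0.0838] rv [-0.004  0.004 -0.002]
[40, -0.8, 20.9, -1.3, -0.001, 0.0011, -0.0004]
[40, -0.9, 20.9, -1.3, -0.001, 0.0011, -0.0004]
[40, -0.9, 21.0, -1.3, -0.001, 0.0011, -0.0004]
[40, -0.9, 21.0, -1.3, -0.001, 0.0011, -0.0004]
```

View pics/a_side.png

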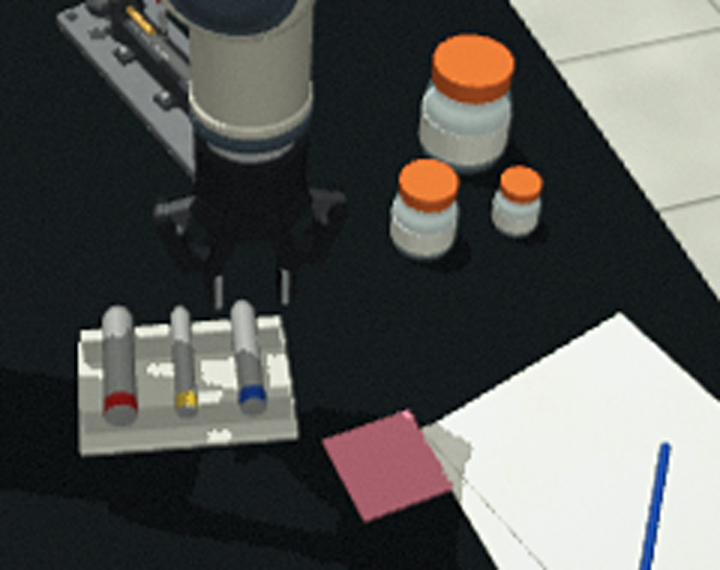

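View pics/a_top.png

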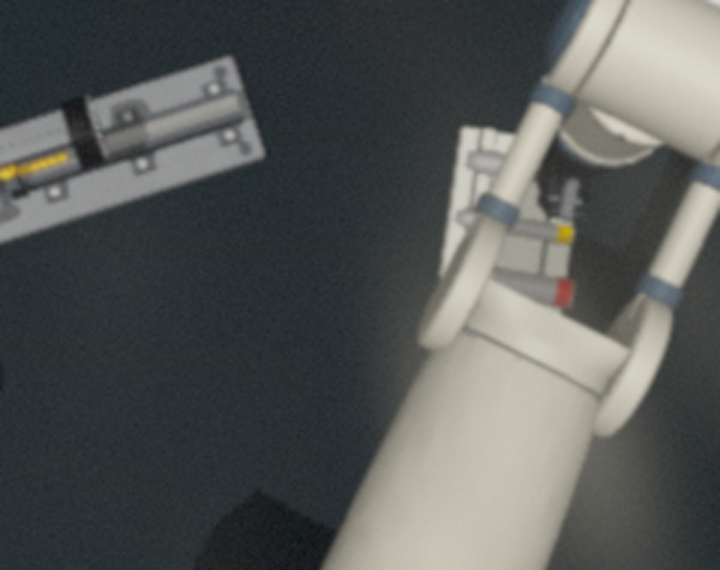

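>>> step_arm([
  [[40, 0, 21, 0, 0, 0, 0], [40, 0, 21, 0, 0, 0, 0], [40, 0, 0, 0, 0, 0, 0]],
])

```text
t: 2.6
tcp_pos: [0.5626, -0.2751, 0.0744]
tool_rot: [-0.703, 0.071, -0.067, 0.704]
ft_force: [-1.5, -0.2, -0.5]
gripper_width: 0.466
```

```bash
python3 - <<'E'
from h import *
show();plan([.5645,-.274,.034],79.2,3)
E
```

```text
2.6 [ 0.5626 -0.2751  0.0744] [-1.53 -0.19 -0.54] 0.466426269369207
n 3 t 2.6 d [ 0.0019  0.0011 -0.0404] rv [-0.002 -0.008 -0.006]
[40, 0.6, 13.5, 0.5, -0.0005, -0.0026, -0.0022]
[40, 0.6, 13.5, 0.5, -0.0005, -0.0026, -0.0022]
[40, 0.6, 13.5, 0.5, -0.0005, -0.0026, -0.0022]
```

>>> step_arm([
  [[40, 0.5, 14, 0.5, 0, -0.004, 0], [40, 0, 14, 0, 0, 0, 0], [40, 0, 12, 0, 0, 0, 0], [40, 0, 0, 0, 0, 0, 0], [40, 0, 0, 0, 0, 0, 0]],
])

```text
t: 3.02
tcp_pos: [0.5653, -0.2745, 0.0376]
tool_rot: [-0.704, 0.068, -0.067, 0.704]
ft_force: [0.3, -0.7, 0.6]
gripper_width: 0.469
```

```bash
python3 - <<'E'
from h import *
import cv2
show();plan([.5645,-.274,.034],79.2,1)
im=imaging.snapshot("side");cv2.imwrite(f"pics/b.png",cv2.resize(im[210:320,190:300,::-1],None,fx=5,fy=5,interpolation=cv2.INTER_CUBIC))
E
```

```text
3.0167 [ 0.5653 -0.2745  0.0376] [ 0.25 -0.72  0.61] 0.46863239112192023
n 1 t 3.0167 d [-0.0008  0.0005 -0.0036] rv [-0.001 -0.002 -0.002]
[40, -0.9, 3.6, 0.3, -0.0006, -0.0018, -0.002]
```

View pics/b.png

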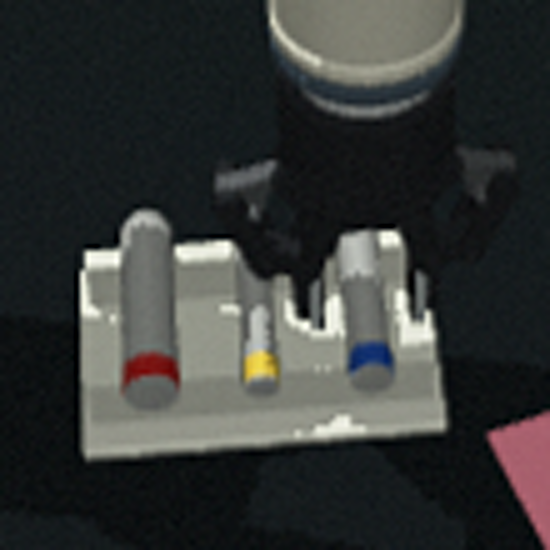

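The fingers straddle the blue-banded mandrel at about (315..420, 300) in the crop and clear the yellow one. I'll go down a few mm and close.

>>> step_arm([
  [[40, -0.5, 4, 0, 0, 0, 0], [40, 0, 0, 0, 0, 0, 0], [10, 0, 0, 0, 0, 0, 0], [10, 0, 0, 0, 0, 0, 0], [10, 0, 0, 0, 0, 0, 0]],
])

```text
t: 3.48
tcp_pos: [0.5646, -0.2745, 0.0354]
tool_rot: [-0.704, 0.068, -0.066, 0.704]
ft_force: [-5.3, 1.6, 4.1]
gripper_width: 0.205
```

>>> step_arm([
  [[10, 0, 0, 0, 0, 0, 0], [10, 0, 0, 0, 0, 0, 0]],
])

```text
t: 3.65
tcp_pos: [0.5646, -0.2745, 0.0354]
tool_rot: [-0.704, 0.068, -0.066, 0.704]
ft_force: [-5.1, 1.8, 4.6]
gripper_width: 0.203
```

```bash
python3 - <<'E'
from h import *
import cv2
im=imaging.snapshot("side");cv2.imwrite(f"pics/c.png",cv2.resize(im[230:310,230:300,::-1],None,fx=7,fy=7,interpolation=cv2.INTER_CUBIC))
print(robot.get_state()["ft_torque"])
E
```

```text
[ 0.24548108  0.89015395 -0.00938848]
```

View pics/c.png

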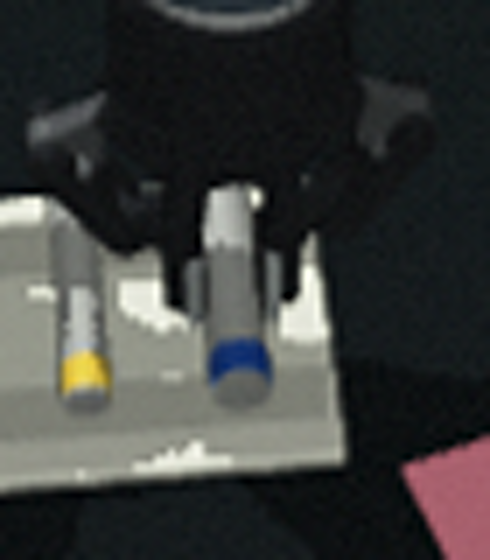

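>>> step_arm([
  [[10, 0, -5, 0, 0, 0, 0], [10, 0, -10, 0, 0, 0, 0], [10, 0, -15, 0, 0, 0, 0], [10, 0, 0, 0, 0, 0, 0]],
])

```text
t: 4.03
tcp_pos: [0.5671, -0.2754, 0.0687]
tool_rot: [0.705, -0.065, 0.069, -0.703]
ft_force: [0.6, -0.7, -1.3]
gripper_width: 0.206
```

```bash
python3 - <<'E'
from h import *
import cv2
im=imaging.snapshot("side");cv2.imwrite(f"pics/d.png",cv2.resize(im[220:310,220:310,::-1],None,fx=6,fy=6,interpolation=cv2.INTER_CUBIC))
show()
E
```

```text
4.0833 [ 0.5669 -0.2752  0.0674] [ 0.15 -0.66 -2.37] 0.2039092473146639
```

View pics/d.png

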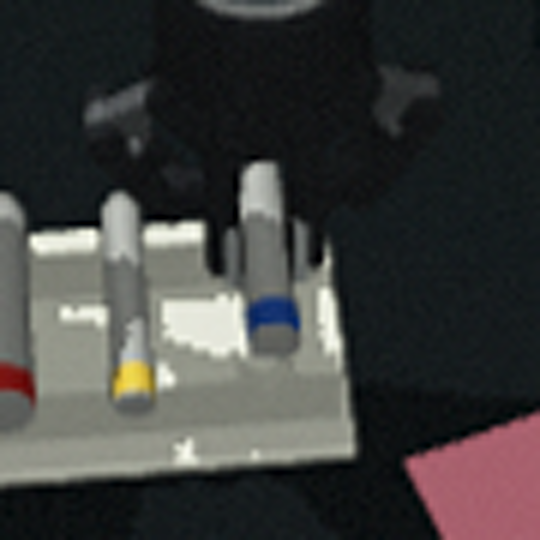

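```bash
python3 - <<'E'
from h import *
T=W(COMP,[-.084,0,.075])[0];print(T)
plan(T,np.degrees(COMP[2]),10,10)
E
```

```text
[0.61717536 0.0225645  0.075     ]
n 10 t 4.0833 d [0.0503 0.2978 0.0076] rv [ 0.003 -0.478  0.004]
[10, -0.7, -0.8, 30.2, 0.0003, -0.0478, 0.0004]
[10, 0.8, -0.8, 30.2, 0.0003, -0.0478, 0.0004]
[10, 2.2, -0.8, 30.1, 0.0003, -0.0478, 0.0004]
[10, 3.6, -0.8, 30.0, 0.0003, -0.0478, 0.0004]
[10, 5.1, -0.8, 29.8, 0.0003, -0.0478, 0.0004]
[10, 6.5, -0.8, 29.5, 0.0003, -0.0478, 0.0004]
[10, 7.9, -0.8, 29.2, 0.0003, -0.0478, 0.0004]
[10, 9.3, -0.8, 28.7, 0.0003, -0.0478, 0.0004]
[10, 10.6, -0.8, 28.3, 0.0003, -0.0478, 0.0004]
[10, 12.0, -0.8, 27.7, 0.0003, -0.0478, 0.0004]
```

>>> step_arm([
  [[10, -0.7, -4, 30.2, 0, -0.048, 0], [10, 0.8, -4, 30.2, 0, -0.048, 0], [10, 2.2, -4, 30.1, 0, -0.048, 0], [10, 3.6, -4, 30, 0, -0.048, 0], [10, 5.1, -4, 29.8, 0, -0.048, 0]],
])

```text
t: 4.5
tcp_pos: [0.5904, -0.1242, 0.0841]
tool_rot: [-0.707, -0.018, 0.019, 0.707]
ft_force: [-0.3, 1.2, -2.1]
gripper_width: 0.204
```

>>> step_arm([
  [[10, 6.5, -1, 29.5, 0, -0.048, 0], [10, 7.9, -1, 29.2, 0, -0.048, 0], [10, 9.3, -1, 28.7, 0, -0.048, 0], [10, 8, 0, 20, 0, -0.048, 0], [10, 6, 0, 14, 0, -0.048, 0]],
])

```text
t: 4.92
tcp_pos: [0.6121, 0.0024, 0.087]
tool_rot: [-0.699, -0.104, 0.104, 0.7]
ft_force: [-0.5, -0.0, -3.3]
gripper_width: 0.206
```

>>> step_arm([
  [[10, 0, 0, 0, 0, 0, 0], [10, 0, 0, 0, 0, 0, 0]],
])

```text
t: 5.08
tcp_pos: [0.6119, 0.0002, 0.0871]
tool_rot: [0.7, 0.102, -0.103, -0.699]
ft_force: [-0.6, -1.1, -2.6]
gripper_width: 0.204
```

```bash
python3 - <<'E'
from h import *
show();T=W(COMP,[-.084,0,.075])[0]
plan(T,np.degrees(COMP[2]),3,10)
E
```

```text
5.0833 [6.119e-01 2.000e-04 8.710e-02] [-0.58 -1.13 -2.61] 0.20357166402212376
n 3 t 5.0833 d [ 0.0052  0.0223 -0.0121] rv [ 0.     0.003 -0.001]
[10, 3.8, 4.0, 6.6, 0.0001, 0.0009, -0.0003]
[10, 3.8, 4.0, 6.6, 0.0001, 0.0009, -0.0003]
[10, 3.8, 4.0, 6.6, 0.0001, 0.0009, -0.0003]
```

>>> step_arm([
  [[10, 3.8, 4, 6.6, 0, 0, 0], [10, 3.8, 4, 6.6, 0, 0, 0], [10, 3.8, 4, 6.6, 0, 0, 0], [10, 0, 0, 0, 0, 0, 0], [10, 0, 0, 0, 0, 0, 0]],
])

```text
t: 5.5
tcp_pos: [0.617, 0.0223, 0.0748]
tool_rot: [-0.7, -0.102, 0.103, 0.7]
ft_force: [0.1, 0.2, -3.0]
gripper_width: 0.205
```

```bash
python3 - <<'E'
from h import *
import cv2
show();plan(W(COMP,[-.084,0,.050])[0],np.degrees(COMP[2]),3,10)
for n,a in(("top",(150,270,130,290)),("side",(90,220,190,300))):
  im=imaging.snapshot(n);cv2.imwrite(f"pics/e_{n}.png",cv2.resize(im[a[0]:a[1],a[2]:a[3],::-1],None,fx=4.5,fy=4.5,interpolation=cv2.INTER_CUBIC))
E
```

```text
5.5 [0.617  0.0223 0.0748] [ 0.06  0.17 -3.01] 0.2053712938409989
n 3 t 5.5 d [ 0.0001  0.0003 -0.0248] rv [-0.     0.002 -0.001]
[10, 0.1, 8.3, 0.1, -0.0001, 0.0007, -0.0005]
[10, 0.1, 8.3, 0.1, -0.0001, 0.0007, -0.0005]
[10, 0.1, 8.3, 0.1, -0.0001, 0.0007, -0.0005]
```

View pics/e_side.png

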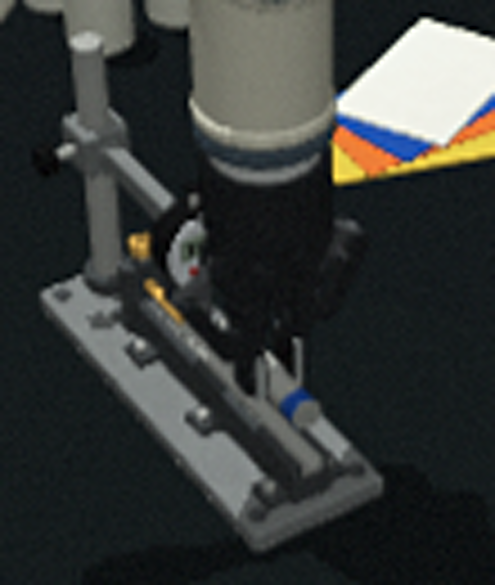

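View pics/e_top.png

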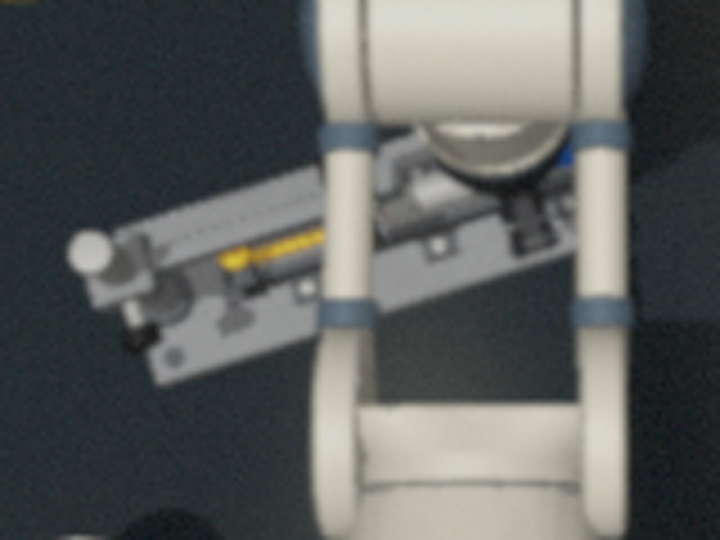

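```bash
python3 - <<'E'
from h import *
P=proj("side",W(COMP,[[-.126,0,.0814],[-.13,0,.042],[-.126,.01,.0814]]));print((P-[190,90])*4.5)
P=proj("top",W(COMP,[[-.126,0,.0814],[-.026,0,.0814],[-.026,.01,.0814]]));print((P-[130,150])*4.5)
E
```

```text
[[304.85747556 414.00039984]
 [309.01722847 465.60610619]
 [290.70601429 420.22160456]]
[[573.9205544  141.33786153]
 [403.87432889 195.61494462]
 [409.15448245 212.40423753]]
```

>>> step_arm([
  [[10, 0, 8, 0, 0, 0, 0], [10, 0, 8, 0, 0, 0, 0], [10, 0, 5, 0, 0, 0, 0], [10, 0, 0, 0, 0, 0, 0], [10, 0, 0, 0, 0, 0, 0]],
])

```text
t: 6.02
tcp_pos: [0.6168, 0.0221, 0.0536]
tool_rot: [-0.7, -0.101, 0.103, 0.7]
ft_force: [-0.2, 0.3, -2.8]
gripper_width: 0.204
```

>>> step_arm([
  [[10, 0, 1, 0, 0, 0, 0], [10, 0, 1, 0, 0, 0, 0], [10, 0, 0, 0, 0, 0, 0]],
])

```text
t: 6.27
tcp_pos: [0.6175, 0.0222, 0.0528]
tool_rot: [0.7, 0.102, -0.102, -0.7]
ft_force: [0.2, -0.7, -2.7]
gripper_width: 0.209
```

```bash
python3 - <<'E'
from h import *
import cv2
show();print(Ro.from_euler('z',-COMP[2]).apply(robot.get_state()["ft_force"]))
plan(W(COMP,[-.084,0,.0464])[0],np.degrees(COMP[2]),1,10)
n,a=("side",(130,220,190,300))
im=imaging.snapshot(n);cv2.imwrite(f"pics/f_{n}.png",cv2.resize(im[a[0]:a[1],a[2]:a[3],::-1],None,fx=6,fy=6,interpolation=cv2.INTER_CUBIC))
E
```

```text
6.2667 [0.6175 0.0222 0.0528] [ 0.24 -0.67 -2.73] 0.20909458457952987
[-0.71184598 -0.03700297 -2.7316692 ]
n 1 t 6.2667 d [-0.0003  0.0004 -0.0064] rv [0.    0.002 0.   ]
[10, -0.2, 6.4, 0.5, 0.0001, 0.0018, 0.0004]
```

View pics/f_side.png

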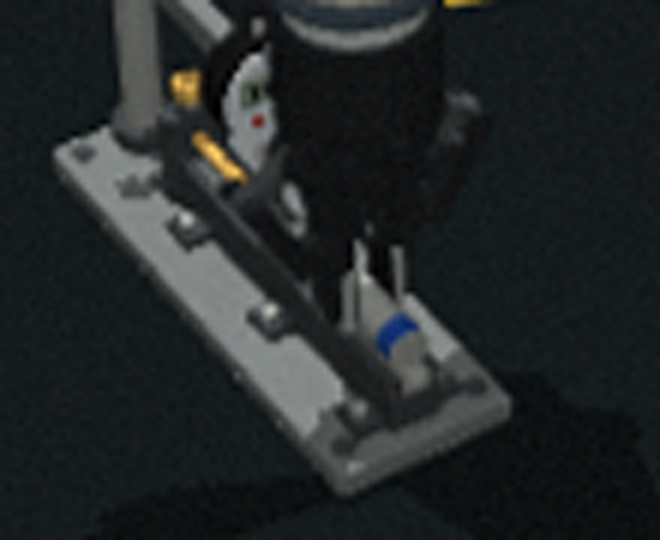

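>>> step_arm([
  [[10, 0, 1.5, 0, 0, 0, 0], [10, 0, 1.5, 0, 0, 0, 0], [10, 0, 0, 0, 0, 0, 0]],
])

```text
t: 6.57
tcp_pos: [0.6172, 0.0222, 0.0493]
tool_rot: [-0.7, -0.102, 0.102, 0.7]
ft_force: [0.0, -0.6, -4.1]
gripper_width: 0.207
```

>>> step_arm([
  [[10, 0, 1, 0, 0, 0, 0], [10, 0, 0, 0, 0, 0, 0]],
])

```text
t: 6.73
tcp_pos: [0.6173, 0.0222, 0.0484]
tool_rot: [-0.7, -0.102, 0.102, 0.7]
ft_force: [-0.2, -0.1, -2.9]
gripper_width: 0.211
```

>>> step_arm([
  [[10, 0, 1, 0, 0, 0, 0], [10, 0, 0, 0, 0, 0, 0]],
])

```text
t: 6.9
tcp_pos: [0.6173, 0.0222, 0.0475]
tool_rot: [-0.7, -0.102, 0.102, 0.7]
ft_force: [0.2, 0.3, -2.9]
gripper_width: 0.204
```

>>> step_arm([
  [[10, 0, 0.7, 0, 0, 0, 0], [10, 0, 0, 0, 0, 0, 0]],
])

```text
t: 7.07
tcp_pos: [0.6173, 0.0222, 0.0468]
tool_rot: [-0.7, -0.102, 0.102, 0.7]
ft_force: [1.0, -0.4, -2.7]
gripper_width: 0.208
```

>>> step_arm([
  [[10, 0, 0.5, 0, 0, 0, 0], [10, 0, 0, 0, 0, 0, 0]],
])

```text
t: 7.23
tcp_pos: [0.6175, 0.0222, 0.0466]
tool_rot: [-0.7, -0.102, 0.102, 0.7]
ft_force: [-0.8, -1.1, -2.2]
gripper_width: 0.209
```

>>> step_arm([
  [[10, 0, 0.5, 0, 0, 0, 0], [10, 0, 0, 0, 0, 0, 0]],
])

```text
t: 7.4
tcp_pos: [0.6175, 0.0222, 0.0465]
tool_rot: [0.7, 0.102, -0.102, -0.7]
ft_force: [-0.5, -0.3, 0.3]
gripper_width: 0.203
```

>>> step_arm([
  [[40, 0, 0, 0, 0, 0, 0], [40, 0, 0, 0, 0, 0, 0], [40, 0, 0, 0, 0, 0, 0], [40, 0, 0, 0, 0, 0, 0]],
])

```text
t: 7.73
tcp_pos: [0.6175, 0.0222, 0.0462]
tool_rot: [0.7, 0.102, -0.102, -0.7]
ft_force: [0.4, -0.3, -0.3]
gripper_width: 0.468
```

>>> step_arm([
  [[40, 0, -10, 0, 0, 0, 0], [40, 0, -15, -5, 0, 0, 0], [40, 0, -15, -25, 0, 0, 0], [0, 0, 0, -25, 0, 0, 0], [0, 0, 0, -10, 0, 0, 0]],
])

```text
t: 8.15
tcp_pos: [0.6375, -0.0427, 0.0887]
tool_rot: [0.701, 0.103, -0.1, -0.699]
ft_force: [0.5, 0.0, 0.6]
gripper_width: 0.196
```

```bash
python3 - <<'E'
from h import *
import cv2
show()
plan(W(COMP,[-.150,0,.052])[0],np.degrees(COMP[2]),3,0)
for n,a in(("top",(150,270,130,290)),("side",(90,220,190,300))):
  im=imaging.snapshot(n);cv2.imwrite(f"pics/g_{n}.png",cv2.resize(im[a[0]:a[1],a[2]:a[3],::-1],None,fx=4.5,fy=4.5,interpolation=cv2.INTER_CUBIC))
E
```

```text
8.15 [ 0.6375 -0.0427  0.0887] [0.52 0.04 0.62] 0.19610263115560977
n 3 t 8.15 d [-0.0015  0.002  -0.0367] rv [0.003 0.    0.003]
[0, -0.3, 12.2, 0.8, 0.0009, 0.0001, 0.0011]
[0, -0.3, 12.2, 0.8, 0.0009, 0.0001, 0.0011]
[0, -0.3, 12.2, 0.8, 0.0009, 0.0001, 0.0011]
```

View pics/g_side.png

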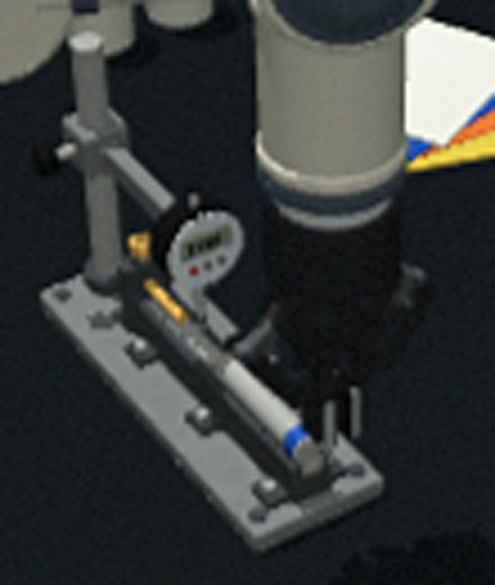

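View pics/g_top.png

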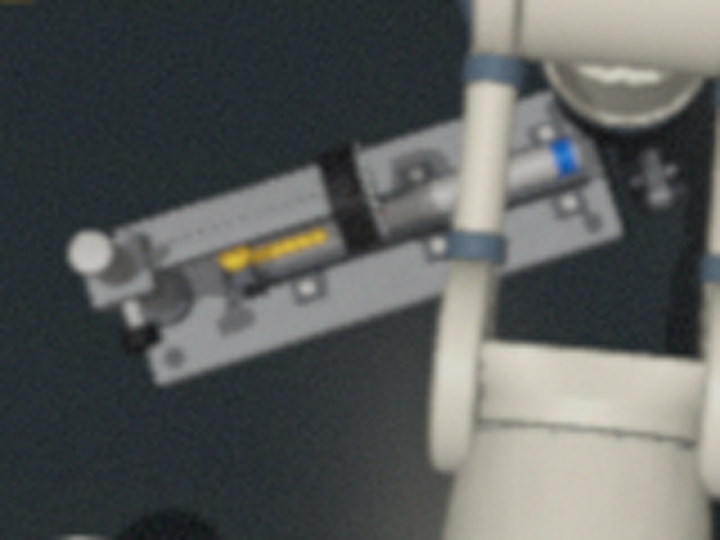

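>>> step_arm([
  [[0, 0, 12, 0, 0, 0, 0], [0, 0, 13, 0, 0, 0, 0], [0, 0, 12, 0, 0, 0, 0], [0, 0, 0, 0, 0, 0, 0], [0, 0, 0, 0, 0, 0, 0]],
])

```text
t: 8.67
tcp_pos: [0.6344, -0.0392, 0.0463]
tool_rot: [-0.699, -0.101, 0.104, 0.7]
ft_force: [-0.1, -1.4, 0.2]
gripper_width: 0.003
```

```bash
cat >> h.py <<'E'
def cf():
    s=robot.get_state();r=Ro.from_euler('z',-COMP[2]);print(s["t"],"comp pos",r.apply(s["tcp_pos"]-[COMP[0],COMP[1],0]).round(4),"F",r.apply(s["ft_force"]).round(2),s["gripper_width"])
E
python3 - <<'E'
from h import *
cf()
plan(W(COMP,[-.150,0,.051])[0],np.degrees(COMP[2]),1,0)
E
```

```text
8.6667 comp pos [-0.1481  0.001   0.0463] F [-1.3   0.51  0.16] 0.002692324894927242
n 1 t 8.6667 d [ 0.0015 -0.0016  0.0047] rv [-0.002  0.003 -0.004]
[0, 1.0, -4.7, -1.9, -0.0019, 0.0028, -0.0041]
```

>>> step_arm([
  [[0, 0.5, -4.7, 0, 0, 0, 0], [0, 0.5, 0, 3, 0, 0, 0], [0, 0, 0, 3, 0, 0, 0], [0, 0, 0, 2, 0, 0, 0], [0, 0, 0, 0, 0, 0, 0]],
])

```text
t: 9.08
tcp_pos: [0.6348, -0.0316, 0.0543]
tool_rot: [0.7, 0.103, -0.102, -0.7]
ft_force: [0.3, 0.0, -1.3]
gripper_width: -0.001
```

```bash
python3 -c "
from h import *
cf()
plan(W(COMP,[-.120,0,.051])[0],np.degrees(COMP[2]),1,0)"
```

```text
9.0833 comp pos [-0.1409 -0.0015  0.0543] F [-0.08 -0.31 -1.29] -0.0009905929232118436
n 1 t 9.0833 d [-0.0074  0.0196 -0.0033] rv [0.    0.002 0.001]
[0, -1.5, 3.3, 20.9, 0.0002, 0.0023, 0.0009]
```

>>> step_arm([
  [[0, -0.7, 2, 3, 0, 0, 0], [0, 0, 0, 3, 0, 0, 0], [0, 0, 0, 3, 0, 0, 0], [0, 0, 0, 0, 0, 0, 0], [0, 0, 0, 0, 0, 0, 0]],
])

```text
t: 9.5
tcp_pos: [0.6312, -0.0234, 0.0516]
tool_rot: [-0.7, -0.102, 0.102, 0.7]
ft_force: [-0.0, 0.1, 0.7]
gripper_width: -0.001
```

```bash
python3 -c "
from h import *
cf()
plan(W(COMP,[-.120,0,.051])[0],np.degrees(COMP[2]),1,0)"
```

```text
9.5 comp pos [-0.132  -0.0004  0.0516] F [ 0.13 -0.02  0.66] -0.000794770998491985
n 1 t 9.5 d [-0.0038  0.0114 -0.0006] rv [-0.     0.002 -0.   ]
[0, -0.4, 0.6, 12.0, -0.0004, 0.0021, -0.0002]
```

>>> step_arm([
  [[0, 0, 0, 2, 0, 0, 0], [0, 0, 0, 2, 0, 0, 0], [0, 0, 0, 2, 0, 0, 0], [0, 0, 0, 2, 0, 0, 0]],
])

```text
t: 9.83
tcp_pos: [0.629, -0.0161, 0.0517]
tool_rot: [0.7, 0.102, -0.102, -0.7]
ft_force: [-0.3, -2.6, -0.4]
gripper_width: -0.001
```

```bash
python3 - <<'E'
from h import *
import cv2
cf()
for n,a in(("side",(90,220,190,300)),):
  im=imaging.snapshot(n);cv2.imwrite(f"pics/i_{n}.png",cv2.resize(im[a[0]:a[1],a[2]:a[3],::-1],None,fx=4.5,fy=4.5,interpolation=cv2.INTER_CUBIC))
E
```

```text
9.8333 comp pos [-0.1244 -0.0004  0.0517] F [-2.4   1.   -0.44] -0.0012282393730128557
```

View pics/i_side.png

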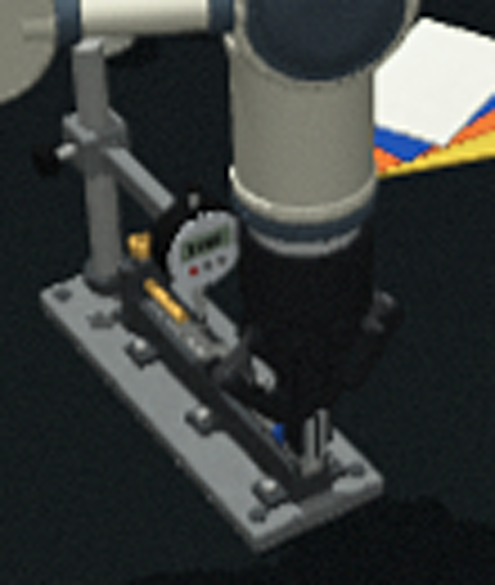

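>>> step_arm([
  [[0, 0, 0, 2, 0, 0, 0], [0, 0, 0, 2, 0, 0, 0], [0, 0, 0, 2, 0, 0, 0], [0, 0, 0, 2, 0, 0, 0], [0, 0, 0, 2, 0, 0, 0]],
])

```text
t: 10.3
tcp_pos: [0.6261, -0.0063, 0.0517]
tool_rot: [0.7, 0.102, -0.102, -0.7]
ft_force: [1.4, -2.5, -0.7]
gripper_width: 0.004
```

```bash
python3 -c "
from h import *
cf()"
```

```text
10.3 comp pos [-0.1142 -0.0004  0.0517] F [-2.79 -0.67 -0.7 ] 0.0042888438958064426
```

>>> step_arm([
  [[0, 0, 0, 2, 0, 0, 0], [0, 0, 0, 2, 0, 0, 0], [0, 0, 0, 2, 0, 0, 0], [0, 0, 0, 2, 0, 0, 0], [0, 0, 0, 1, 0, 0, 0]],
])

```text
t: 10.72
tcp_pos: [0.6237, 0.002, 0.0518]
tool_rot: [0.7, 0.102, -0.102, -0.699]
ft_force: [0.8, -3.6, 0.0]
gripper_width: 0.001
```

```bash
python3 - <<'E'
from h import *
import cv2
cf()
for n,a in(("top",(150,270,130,290)),("side",(90,220,190,300))):
  im=imaging.snapshot(n);cv2.imwrite(f"pics/j_{n}.png",cv2.resize(im[a[0]:a[1],a[2]:a[3],::-1],None,fx=4.5,fy=4.5,interpolation=cv2.INTER_CUBIC))
E
```

```text
10.7167 comp pos [-0.1055 -0.0005  0.0518] F [-3.72  0.22  0.  ] 0.0011995143005392758
```

View pics/j_side.png

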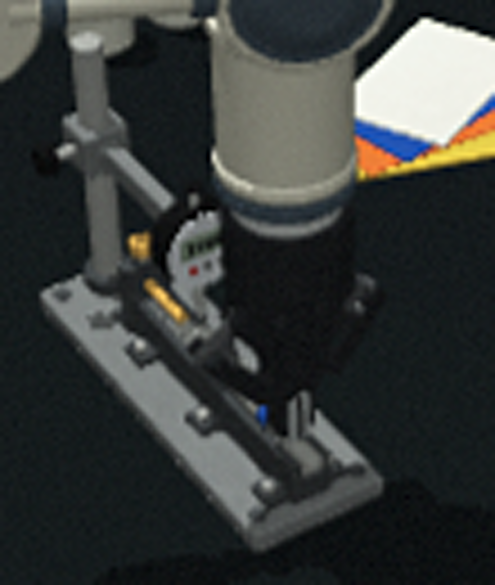

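View pics/j_top.png

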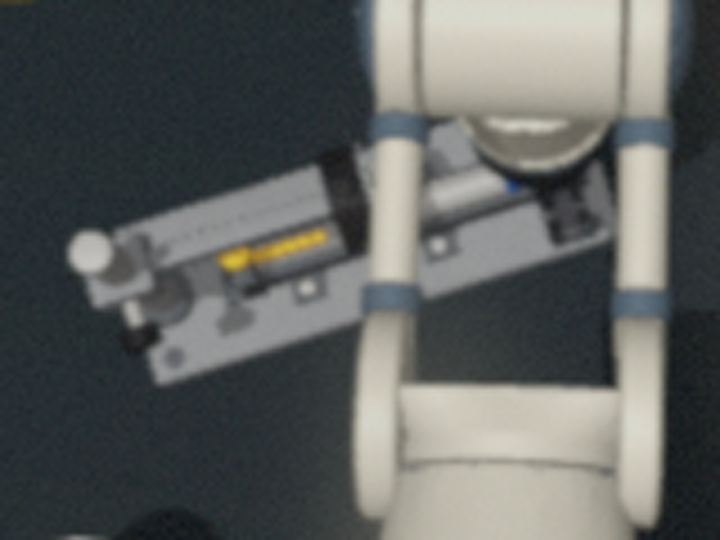

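>>> step_arm([
  [[0, 0, 0, 2, 0, 0, 0], [0, 0, 0, 2, 0, 0, 0], [0, 0, 0, 2, 0, 0, 0], [0, 0, 0, 2, 0, 0, 0], [0, 0, 0, 1.5, 0, 0, 0]],
])

```text
t: 11.23
tcp_pos: [0.6208, 0.0115, 0.0517]
tool_rot: [-0.7, -0.102, 0.102, 0.7]
ft_force: [-0.4, -2.9, -0.7]
gripper_width: 0.006
```

>>> step_arm([
  [[0, 0, 0, 0.8, 0, 0, 0], [0, 0, 0, 0.8, 0, 0, 0], [0, 0, 0, 0.8, 0, 0, 0], [0, 0, 0, 0.8, 0, 0, 0], [0, 0, 0, 0.8, 0, 0, 0]],
])

```text
t: 11.65
tcp_pos: [0.6198, 0.0151, 0.0517]
tool_rot: [0.7, 0.102, -0.102, -0.7]
ft_force: [-0.3, -4.3, -1.2]
gripper_width: 0.002
```

```bash
python3 - <<'E'
from h import *
cf()
E
```

```text
11.65 comp pos [-0.0919 -0.0004  0.0517] F [-4.01  1.48 -1.24] 0.00168115858759062
```

>>> step_arm([
  [[0, 0, 0, 0.5, 0, 0, 0], [0, 0, 0, 0.5, 0, 0, 0], [0, 0, 0, 0.5, 0, 0, 0], [0, 0, 0, 0.5, 0, 0, 0]],
])

```text
t: 11.98
tcp_pos: [0.6192, 0.017, 0.0517]
tool_rot: [0.7, 0.102, -0.102, -0.7]
ft_force: [-1.1, -2.0, 0.2]
gripper_width: -0.0
```

>>> step_arm([
  [[0, 0, 0, 0.4, 0, 0, 0], [0, 0, 0, 0.4, 0, 0, 0], [0, 0, 0, 0.4, 0, 0, 0]],
])

```text
t: 12.23
tcp_pos: [0.6189, 0.0182, 0.0517]
tool_rot: [-0.7, -0.102, 0.102, 0.7]
ft_force: [0.6, -4.0, 0.4]
gripper_width: 0.001
```

```bash
python3 - <<'E'
from h import *
import cv2
cf()
for n,a in(("side",(90,220,190,300)),):
  im=imaging.snapshot(n);cv2.imwrite(f"pics/k_{n}.png",cv2.resize(im[130:180,205:265,::-1],None,fx=10,fy=10,interpolation=cv2.INTER_CUBIC))
E
```

```text
12.2333 comp pos [-0.0887 -0.0004  0.0517] F [-3.97  0.59  0.37] 0.0011267537880136395
```

View pics/k_side.png

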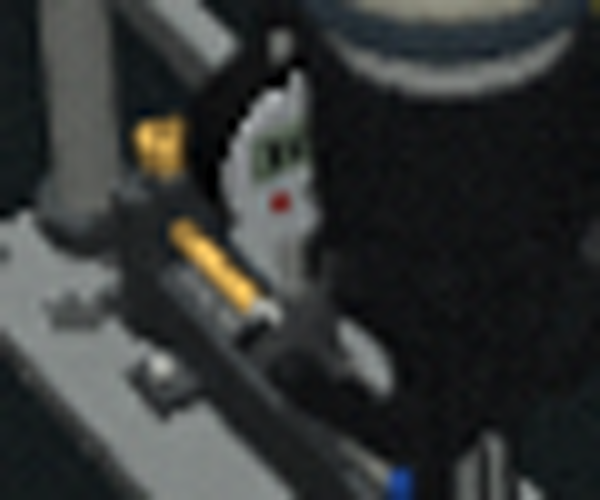

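>>> step_arm([
  [[0, 0, 0, 0.3, 0, 0, 0], [0, 0, 0, 0.3, 0, 0, 0], [0, 0, 0, 0.3, 0, 0, 0]],
])

```text
t: 12.53
tcp_pos: [0.6186, 0.019, 0.0517]
tool_rot: [0.7, 0.102, -0.102, -0.7]
ft_force: [0.5, -3.1, -0.3]
gripper_width: -0.001
```

>>> step_arm([
  [[0, 0, 0, 0.3, 0, 0, 0], [0, 0, 0, 0.3, 0, 0, 0], [0, 0, 0, 0.3, 0, 0, 0]],
])

```text
t: 12.78
tcp_pos: [0.6183, 0.0199, 0.0517]
tool_rot: [0.7, 0.102, -0.102, -0.7]
ft_force: [0.2, -3.4, 0.6]
gripper_width: 0.003
```

>>> step_arm([
  [[0, 0, 0, 0.3, 0, 0, 0], [0, 0, 0, 0.3, 0, 0, 0], [0, 0, 0, 0.3, 0, 0, 0]],
])

```text
t: 13.03
tcp_pos: [0.6181, 0.0208, 0.0517]
tool_rot: [0.7, 0.102, -0.102, -0.7]
ft_force: [-0.4, -3.7, -0.8]
gripper_width: 0.0
```

>>> step_arm([
  [[0, 0, 0, 0.3, 0, 0, 0], [0, 0, 0, 0.3, 0, 0, 0], [0, 0, 0, 0.3, 0, 0, 0]],
])

```text
t: 13.28
tcp_pos: [0.6179, 0.0215, 0.0517]
tool_rot: [0.7, 0.102, -0.102, -0.7]
ft_force: [0.8, -4.2, -0.2]
gripper_width: 0.0
```

>>> step_arm([
  [[0, 0, 0, 0.3, 0, 0, 0], [0, 0, 0, 0.3, 0, 0, 0], [0, 0, 0, 0.3, 0, 0, 0]],
])

```text
t: 13.53
tcp_pos: [0.6179, 0.0216, 0.0518]
tool_rot: [0.7, 0.102, -0.102, -0.699]
ft_force: [1.1, -6.6, -0.6]
gripper_width: -0.001
```

>>> step_arm([
  [[0, 0, 0, 0.3, 0, 0, 0], [0, 0, 0, 0.3, 0, 0, 0], [0, 0, 0, 0.3, 0, 0, 0]],
])

```text
t: 13.78
tcp_pos: [0.6179, 0.0217, 0.0519]
tool_rot: [0.701, 0.102, -0.101, -0.699]
ft_force: [2.4, -9.5, -0.5]
gripper_width: -0.001
```

```bash
python3 - <<'E'
from h import *
import cv2
cf()
for n,a in(("side",(90,220,190,300)),):
  im=imaging.snapshot(n);cv2.imwrite(f"pics/l_{n}.png",cv2.resize(im[130:180,205:265,::-1],None,fx=10,fy=10,interpolation=cv2.INTER_CUBIC))
E
```

```text
13.7833 comp pos [-0.0851 -0.0004  0.0519] F [-9.8   0.43 -0.52] -0.0013980844595629226
```

View pics/l_side.png

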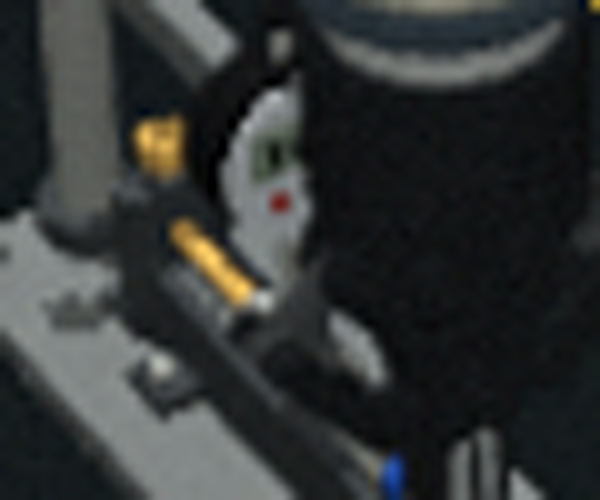

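The push has stalled at the rod: the tool has stopped moving and the force is 9.8 N against about 3.5 N of drag. I'll hold briefly, then back off.

>>> step_arm([
  [[0, 0, 0, 0, 0, 0, 0], [0, 0, 0, 0, 0, 0, 0], [0, 0, 0, 0, 0, 0, 0]],
])

```text
t: 14.08
tcp_pos: [0.6179, 0.0217, 0.0518]
tool_rot: [0.701, 0.102, -0.101, -0.699]
ft_force: [1.8, -8.2, 0.4]
gripper_width: 0.003
```

>>> step_arm([
  [[0, 0, 0, -3, 0, 0, 0], [0, 0, 0, -15, 0, 0, 0], [0, 0, 0, -30, 0, 0, 0], [0, 0, -25, -35, 0, 0, 0], [0, 0, -40, -10, 0, 0, 0]],
])

```text
t: 14.5
tcp_pos: [0.6414, -0.0682, 0.1099]
tool_rot: [-0.699, -0.098, 0.105, 0.701]
ft_force: [0.6, -0.6, 0.1]
gripper_width: 0.002
```

>>> step_arm([
  [[0, 0, -35, -40, 0, 0, 0], [0, 0, -20, -40, 0, 0, 0], [0, 0, 0, -35, 0, 0, 0], [0, 0, 0, 0, 0, 0, 0]],
])

```text
t: 14.83
tcp_pos: [0.6745, -0.1709, 0.1634]
tool_rot: [0.701, 0.101, -0.099, -0.699]
ft_force: [1.3, 0.3, -0.3]
gripper_width: -0.002
```

```bash
python3 - <<'E'
from h import *
import cv2
cf()
for n,a in(("top",(150,270,130,290)),("side",(90,220,190,300))):
  im=imaging.snapshot(n);cv2.imwrite(f"pics/m_{n}.png",cv2.resize(im[a[0]:a[1],a[2]:a[3],::-1],None,fx=4.5,fy=4.5,interpolation=cv2.INTER_CUBIC))
  cv2.imwrite(f"pics/mf_{n}.png",im[:,:,::-1])
E
```

```text
14.8333 comp pos [-2.858e-01  1.000e-04  1.634e-01] F [-0.07 -1.31 -0.27] -0.0017289584095879242
```

View pics/m_side.png

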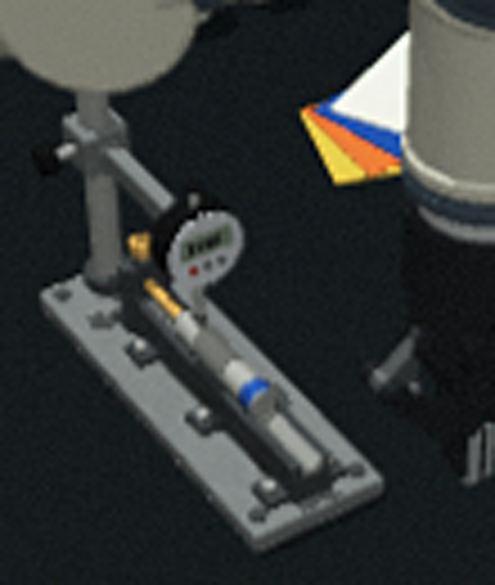

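View pics/m_top.png

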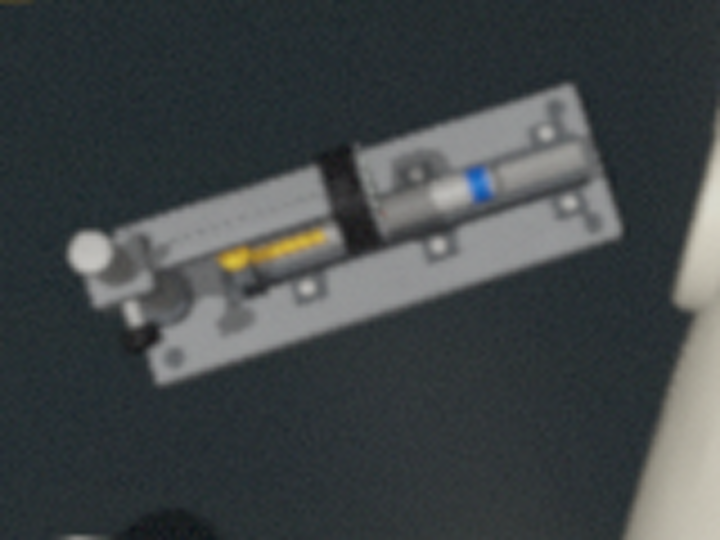

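View pics/mf_side.png

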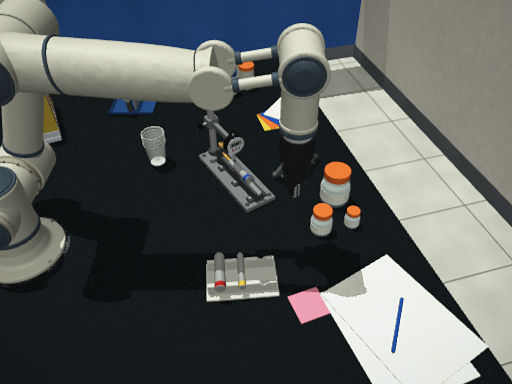

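The mandrel lies in the groove. Its nose is at about (182,315) in the side crop, against the brass rod and under the plunger. The other mandrels, the jar and the cups are in place, and the arm is clear.

```bash
python3 -c "
from cell import robot
print(robot.hand_in())"
```

```text
the job is handed in; nothing more can be done
None
```

The 20 mm mandrel is lying in the comparator's V-groove, under the plunger, with its nose at the stop rod. I handed the job in at about 15 s of the 48 s; the hand-in gives no verdict.

- **What I did:** I gripped the mandrel near the finger tips so they would clear the V-bed, and laid it in the groove before the plunger. After releasing it, I pushed it by the tail with the closed fingers, in 0.3 mm steps over the last few millimetres.
- **Contact with the rod:** The drag while pushing was about 3.5 N. At the rod the tool stopped moving and the push rose to 9.8 N. That puts roughly 6 N on the rod, inferred from the drag and well under the 25 N limit. I held it there for about 0.3 s and then backed off straight along the groove.
- **Last pictures:** They show the mandrel seated along the groove, nose at the brass rod and under the gauge. The other two mandrels, the jar and the cups are where they were, and the arm is clear.
- **Not measured:** I could not read the plunger lift or the final gap between nose and rod directly; both rest on the touch and the pictures. In the top view the gauge hides the nose.
- **Readings that disagreed:** The gripper showed about 17 mm when closed on the 20 mm bar, though the grip held. The rod tip looked to be at +21 mm in the side view and +24 mm in the top view, so I relied on touch instead.

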